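Uncover the intake filter of a bench air pump

TASK

The intake filter of the bench air pump is due to be changed. With the closed fingertips press the orange snap tab down and, keeping it down, push the released blue filter cover straight back off its seat until the whole filter lies open; leave the cover lying flat on the pump's rear deck and let the tab spring back up. Grasp and lift nothing, never force the cover (certainly not against the latch), and leave the fresh filter, beaker, vial and stopper beside the pump where they are.

Things in the scene. Friction and masses are not known exactly. Their poses are not given: they have to be found in the camera images.
- pump: Bench air pump, fixed, grey box 240 x 120 mm. Origin under its middle at bench level; +x runs from its front (switch, knob, brass barbs, x = -122 mm, on the robot's side) to its back (+118): the push direction. Seat and rear deck are one level, 100 mm up. Front to back: orange tab (x -104 to -74), seated cover (-72 to +10), free deck (+10 to +105, then a kerb 5 mm high).
- filter (a point): Centre of the top of the filter in the pump (pump x = -23), 46 (x) x 62 (y) mm, 4 mm below seat level in a well at pump x -48 to +2; hidden under the cover at the start. Walls 9.5 mm high beside the seat, their lips 73 mm apart (x -52 to -12), hold down and guide the cover; kerbs 5 mm high, 87 mm apart, edge the deck.
- cover: Blue filter cover, loose, about 60 g, 82 (x) x 84 (y) mm; raised middle 66 mm wide and 11 mm thick, side flanges 4 mm thick. Origin at the centre of its underside, axes as the pump's; seated at pump x = -31, z = 100 mm. From 3 mm of travel the tab may be let go; from 62 mm it is clear of the lips; from 72 mm the filter is all open; at 95 mm it meets the rear kerb. Slides with light friction.
- cover_front (a point): Middle of the cover's front edge, a vertical face 66 mm wide and 11 mm high, 2 mm behind the tab's pad: push here along pump +x. The tab's nose stands in a slot 8 to 17 mm behind this edge and blocks the cover after 1 mm of travel unless the tab is pressed.
- tab_part (a joint): Depth to which the snap tab is pressed (m): 0 = up (latched), hard stop at 0.0095; its nose frees the cover from about 0.004 on (best pressed to 0.006 to 0.009). It slides straight down against a spring, 2.5 N at the top to 7.3 N at the stop, and springs back.
- tab_pad (a point): Centre of the top of the orange tab's ribbed pad, 30 (pump x) x 36 (y) mm; moves with the tab. Height over the bench 111 mm (level with the cover's top), 101.5 at the stop. A fingertip on the pressed pad stands below the cover's top and meets the cover's front edge when it moves on along pump +x.
- fresh_filter: Bystander: clean white pleated filter, 46 x 62 x 10 mm, lying on the bench beside the pump; origin at the centre of its underside.
- beaker: Bystander: small clear beaker, 57 mm wide, 69 mm high; origin at the centre of its foot.
- vial: Bystander: clear vial with red cap, 33 mm wide, 85 mm high; origin at the centre of its foot.
- stopper: Bystander: brown stopper, 28 mm wide, 26 mm high; origin at the centre of its foot.
Things that resemble listed ones, but are neither listed nor needed, are in the scene too. There is more than one size of the cover; the one meant has the size given above.

How it is judged:
By the outcome, as a careful person would: the job done as asked, in the order asked, and still so for the second after the job is handed in, with the robot touching nothing.
It also fails if it takes over 32 s, if anything falls off the work surface, if the arm or the gripper's body presses on something with over 40 N, if the wrist force passes 120 N, or if a joint passes its speed limit or range.

ROBOT

A 6-joint arm with a two-finger parallel gripper is mounted at the origin on a cart in front of the work surface, level with it; the furniture and walls round the work are solid. World frame = base frame: x ahead of the robot, y to its left, z up, the work surface at z = 0. Lengths are in mm, angles in rad, forces in N, time in s.
With the tool pointing down it reaches from about 350 to 775 mm from the base axis. Payload 7.3 kg.
Tool frame: the origin (TCP) lies on the centre line of the jaws, within the pads' length; the fingertips stand finger_overhang ahead of it and the grasp point (between the pads) lies 8 mm behind it (finger_overhang is the distance from the TCP to the fingertips, in mm); z points along the fingers, y is the line along which they close (so a half turn about z gives the same grasp; the last joint's range is limited). The gripper opens to 92 mm and grips with 3 to 60 N. Pads are 19 mm wide; open, the fingers measure 130 mm over their backs; the gripper's body (75 mm by 190 mm) begins 47 mm behind the grasp point.
Start: joints at [-1.329, 0.342, 1.524, -0, 1.275, -0.146], TCP at [198.553, -486.025, 237.741] pointing down, gripper open.
Joint ranges: [-2.53, 2.53], [-0.77, 2.02], [0.04, 2.7], [-1, 4.14], [0.28, 2.66], [-3.11, 3.11]. Speed limits (rad/s): [2.57, 2.57, 3.14, 3.14, 3.14, 3.14].

INTERFACE

Orientations are given as [roll, pitch, yaw] about the fixed x, y, z axes, in that order (R = Rz(yaw) Ry(pitch) Rx(roll)).
In Python, from plant import get_obs, capture, close_job, finger_overhang gives the robot as it stands.
- The arm moves only by the shell command python3 -m inch 'ROWS'. ROWS is JSON, one flat list of numbers, 7 for each row, row after row: the turn, a rotation vector about the tool's x, y, z scaled (see below), then the shift along the tool's x, y, z scaled (see below), then the closure, from -1 (fully open) to 1 (shut). In form: [ax, ay, az, tx, ty, tz, gripper, ax, ay, az, tx, ty, tz, gripper, ...]. A call has 1 to 10 rows; each row shifts and turns the commanded pose from where the row before left it, along the tool's axes as they then stand; what a row does not reach is not made up. The controller multiplies each number of a shift by 0.8 m and each number of a turn by 1.5 rad. A row lasts 1/12 s, in which the tool goes at most 41.7 mm and 7.16 degrees, less where a joint would pass 70% of its speed; a pose out of reach is approached as far as the arm can. A call with a number of a shift or a turn outside -1 to 1 is refused whole. A call with a gripper value outside its range is refused whole. The fingers move at their own pace and stop on an object; the grip force is fixed at half the most. Time passes only in rows, so rows that do not move let the fingers close. It gives the time, the measured TCP pose, the force, the opening and the grip force at its end, in the units of the state.
- get_obs(): the state, without advancing time (a new reading comes with each control period).
- capture(name): name is "side" or "top" or "wrist"; returns a dict with "image" (400x640x3 uint8, red, green, blue), "mtx" (3x3 intrinsics, pixels), "pose" (4x4, takes a point from camera to world coordinates). Camera axes: x right, y up, looking along -z (the intrinsics and any distortion apply to the point x, -y, -z); pixel columns grow to the right and rows downward; lengths in mm; the calibration is good to about 2 mm. A picture is of the moment at which its call begins. There is no depth.
- close_job(): hands the job in; it is judged then, once.
The state is a dict: "time": time; "joint_positions": joint angles; "dq": joint speeds; "tau": joint torques, N m; "tool_pos": TCP position; "tcp_rot": TCP orientation; "contact_force": force on the tool from outside, world axes, zero at the start; "moment": the same for the moment, N m; "grip_width": finger opening in mm; "finger_force": force on a finger pad.
Only numpy, scipy, OpenCV 4.12 (cv2) and the standard library are available. Lean on these libraries where they do the work, as an engineer would, in place of code of your own. Each camera call takes 0.05 s, during which the arm holds its last target. There are 200 camera calls.

## Working session

There is one attempt and no reset: what is moved stays moved. The work goes in short steps, Python scripts to look and compute and a shell command to move; the robot and the scene stay as the last step left them, time stands still between calls to the robot, and variables do not carry over. Pictures are saved under pics/ and viewed, at most 10 in all, crops included, and the job is handed in when it is done.

```bash
mkdir -p pics; ls
python3 - <<'E'
from plant import *
import cv2,json,numpy as np
print(get_obs(),finger_overhang)
for n in("top","side"):
    c=capture(n);cv2.imwrite(f"pics/{n}0.png",c["image"][:,:,::-1]);np.savez(f"{n}0.npz",**c)
    print(n,c["mtx"],c["pose"],c.keys())
E
```

```text
pics
{'time': 0.0, 'joint_positions': array([-1.32900907e+00,  3.42728029e-01,  1.52498338e+00, -2.96572293e-05,
        1.27539987e+00, -1.46036707e-01]), 'dq': array([ 0.00035169,  0.00035039, -0.00061277, -0.00153015,  0.00082424,
       -0.00146632]), 'tau': array([ 2.30801488e-03, -4.31235623e+01, -2.44217205e+01,  7.20438897e-02,
        5.57907403e-02, -1.17971181e-04]), 'tool_pos': array([ 198.44520781, -485.6427588 ,  237.05393646]), 'tcp_rot': array([-3.14008607e+00, -1.92929164e-04,  3.87832473e-01]), 'contact_force': array([-0.50131614, -0.5324269 , -0.13061151]), 'moment': array([-0.00945302,  0.00024646, -0.00199805]), 'finger_force': 0.0, 'grip_width': 91.60091044695383} 11.0
top [[404.04126662   0.         318.16606163]
 [  0.         404.04126662 191.30211996]
 [  0.           0.           1.        ]] [[ 2.43623475e-02  9.86352713e-01 -1.62833664e-01  3.64349564e+02]
 [-9.99658923e-01  2.25030568e-02 -1.32533219e-02 -4.82417942e+01]
 [-9.40819485e-03  1.63101007e-01  9.86564518e-01  1.02503002e+03]
 [ 0.00000000e+00  0.00000000e+00  0.00000000e+00  1.00000000e+00]] dict_keys(['image', 'mtx', 'pose'])
side [[480.52211827   0.         322.77230155]
 [  0.         480.52211827 199.84706406]
 [  0.           0.           1.        ]] [[-8.48437292e-01  2.66467428e-01 -4.57328405e-01  4.97092193e+01]
 [-5.29147984e-01 -4.06589561e-01  7.44773348e-01  6.71175814e+02]
 [ 1.25128830e-02  8.73887887e-01  4.85966449e-01  5.72602453e+02]
 [ 0.00000000e+00  0.00000000e+00  0.00000000e+00  1.00000000e+00]] dict_keys(['image', 'mtx', 'pose'])
```

View pics/top0.png

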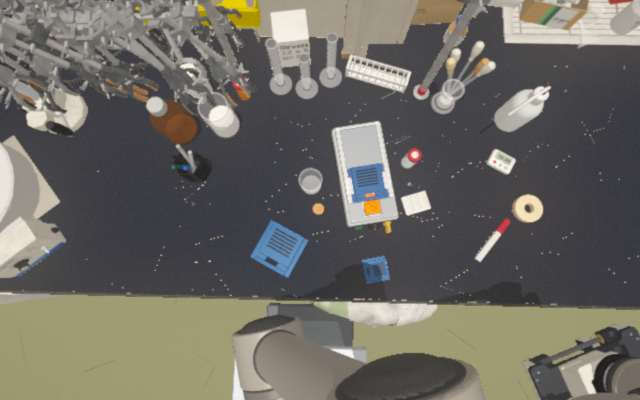

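View pics/side0.png

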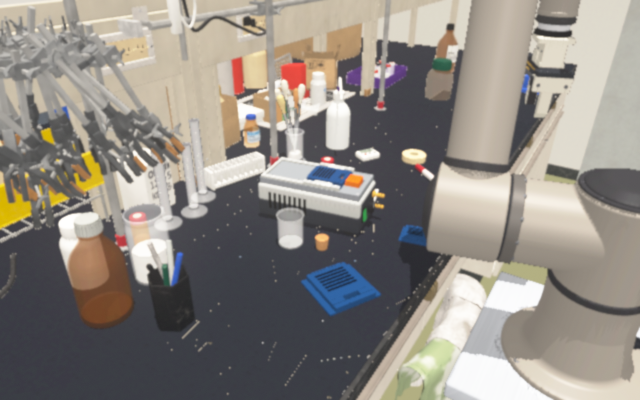

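The top view shows the pump with its orange tab near (373,208), the cover near (369,182) and the pump's rear end near (358,125). The other blue covers, at (279,248) and (376,270), are decoys on the bench. The side view confirms this: tab at (353,181), cover at (328,174).

```bash
cat > h.py <<'E'
import numpy as np,cv2
def ray(c,uv):
    d=np.linalg.inv(c["mtx"])@[uv[0],uv[1],1]; R=c["pose"][:3,:3]
    return c["pose"][:3,3],R@[d[0],-d[1],-d[2]]
def onz(c,uv,z):
    o,d=ray(c,uv); return o+d*(z-o[2])/d[2]
def tri(c1,u1,c2,u2):
    o1,d1=ray(c1,u1);o2,d2=ray(c2,u2)
    s=np.linalg.lstsq(np.c_[d1,-d2],o2-o1,rcond=None)[0]
    return o1+s[0]*d1,o2+s[1]*d2
def blob(c,lo,hi,box):
    x0,y0,x1,y1=box;h=cv2.cvtColor(c["image"],cv2.COLOR_RGB2HSV)
    m=np.zeros(h.shape[:2],np.uint8);m[y0:y1,x0:x1]=cv2.inRange(h,lo,hi)[y0:y1,x0:x1]
    k=max(cv2.findContours(m,cv2.RETR_EXTERNAL,cv2.CHAIN_APPROX_NONE)[0],key=cv2.contourArea)
    return k,np.array(cv2.minAreaRect(k)[0]),cv2.boxPoints(cv2.minAreaRect(k))
OR=((5,150,120),(20,255,255));BL=((100,120,40),(125,255,255))
E
python3 - <<'E'
from h import *
t=dict(np.load("top0.npz"));s=dict(np.load("side0.npz"))
kt,ct,bt=blob(t,*OR,(355,195,390,222));ks,cs,bs=blob(s,*OR,(335,170,370,190))
kb,cb,bb=blob(t,*BL,(335,155,400,206))
print("tab top",ct,onz(t,ct,111),"side",cs,onz(s,cs,111),tri(t,ct,s,cs))
P=np.array([onz(t,p,111) for p in bt]);print("tab corners",P.round(1))
Q=np.array([onz(t,p,108) for p in bb]);print("cover",onz(t,cb,108),Q.round(1))
for B in(P,Q): print(np.linalg.norm(np.diff(B,axis=0),axis=1), [np.arctan2(*(B[i+1]-B[i])[[1,0]]) for i in range(3)])
# pump case outline: bright greys
h=cv2.cvtColor(t["image"],cv2.COLOR_RGB2HSV);m=np.zeros((400,640),np.uint8);m[112:232,325:400]=(h[112:232,325:400,2]>90)*255
k=max(cv2.findContours(m,0,1)[0],key=cv2.contourArea);b=cv2.boxPoints(cv2.minAreaRect(k));print("pump px",b)
B=np.array([onz(t,p,100) for p in b]);print(B.round(1),np.linalg.norm(np.diff(B,axis=0),axis=1),[np.arctan2(*(B[i+1]-B[i])[[1,0]]) for i in range(3)])
v=cv2.resize(t["image"][110:240,290:440],None,fx=5,fy=4.6,interpolation=cv2.INTER_CUBIC);cv2.imwrite("pics/crop.png",v[:,:,::-1])
E
```

```text
tab top [371.87838745 206.77026367] [ 482.33077127 -159.04114386  111.        ] side [353.59460449 180.43241882] [ 474.18386495 -144.72892904  111.        ] (array([ 483.48160905, -160.12192682,  102.08417087]), array([ 482.44981726, -160.61734491,  102.01104412]))
tab corners [[ 493.7 -139.4  111. ]
 [ 500.3 -173.7  111. ]
 [ 471.  -178.6  111. ]
 [ 464.5 -144.4  111. ]]
cover [ 538.97313628 -148.42223369  108.        ] [[ 569.6 -103.   108. ]
 [ 585.8 -179.4  108. ]
 [ 508.7 -193.3  108. ]
 [ 492.8 -117.9  108. ]]
[34.96804441 29.68248496 34.78442475] [np.float64(-1.3813793399638348), np.float64(-2.97769593241958), np.float64(1.7596456331886277)]
[78.10300811 78.40462927 77.04040833] [np.float64(-1.3615364066831375), np.float64(-2.9633586460113372), np.float64(1.778315110620195)]
pump px [[329.45135 127.19188]
 [384.14056 118.55675]
 [401.62976 229.32161]
 [346.94055 237.95674]]
[[ 672.4  -58.9  100. ]
 [ 696.6 -189.   100. ]
 [ 433.5 -228.3  100. ]
 [ 410.9 -103.9  100. ]] [132.35018844 266.04045035 126.3947647 ] [np.float64(-1.3866703112718464), np.float64(-2.993596232915762), np.float64(1.7502968393439975)]
```

View pics/crop.png

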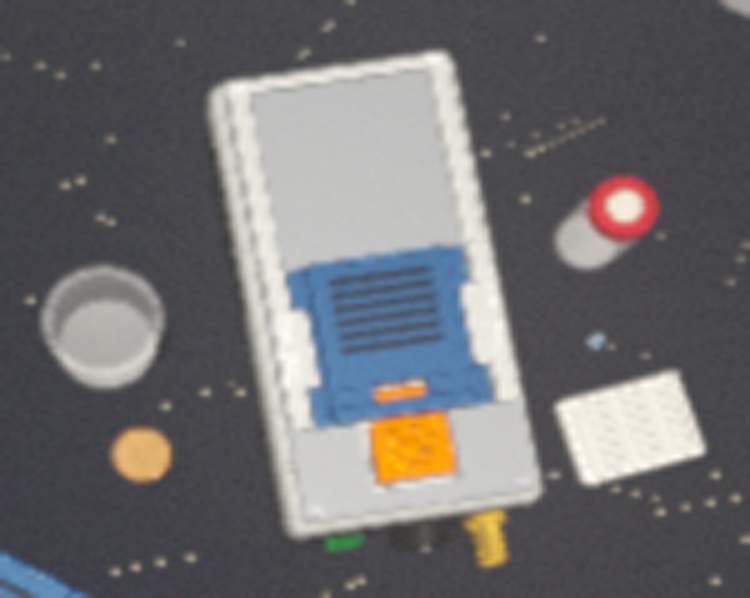

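The crop shows the tab at crop (413,447), with the given 30 × 35 mm size. The cover sits 57.6 mm behind it, against 58 expected, and the yaw is about 0.185. I'll turn to that yaw, move over the tab with the fingers shut, and look again from there.

```bash
python3 -m inch '[0,0,0.068,0,0,0,1, 0,0,0.068,0,0,0,1, 0,0,0,0.035,-0.028,0,1, 0,0,0,0.035,-0.028,0,1, 0,0,0,0.035,-0.028,0,1, 0,0,0,0.035,-0.028,0,1, 0,0,0,0.035,-0.028,0,1, 0,0,0,0.035,-0.028,0,1]'
python3 -m inch '[0,0,0,0.035,-0.028,0,1, 0,0,0,0.035,-0.028,0,1, 0,0,0,0.035,-0.028,0,1, 0,0,0,0.035,-0.028,0,1, 0,0,0,0,0,0,1, 0,0,0,0,0,0,1, 0,0,0,0,0,0,1]'
python3 - <<'E'
from plant import *
from h import *
c=capture("wrist");np.savez("w1.npz",**c);cv2.imwrite("pics/w1.png",c["image"][:,:,::-1])
print(get_obs())
E
```

```text
time: 0.77
tool_pos: [339.8, -321.6, 237.5]
tcp_rot: [-3.141, 0.0, 0.183]
contact_force: [1.3, -0.2, 1.1]
grip_width: 43.1
finger_force: 0.0
time: 1.35
tool_pos: [432.6, -214.6, 237.4]
tcp_rot: [-3.141, 0.001, 0.185]
contact_force: [-0.4, -0.2, -0.3]
grip_width: 0.9
finger_force: 0.0
{'time': 1.4, 'joint_positions': array([-6.20444024e-01,  2.65602578e-01,  1.63455337e+00, -5.00154444e-04,
        1.24200363e+00,  7.67285588e-01]), 'dq': array([-0.01810573, -0.00315578, -0.00114922,  0.00207233,  0.00055024,
        0.00373916]), 'tau': array([ 8.51260722e-01, -3.87317169e+01, -2.41470355e+01,  1.27370702e-01,
       -2.29194132e-02, -1.03428920e-03]), 'tool_pos': array([ 432.31336233, -215.19966009,  237.49158463]), 'tcp_rot': array([-3.14151309e+00,  7.34235717e-04,  1.83228379e-01]), 'contact_force': array([ 0.01207175,  0.3315165 , -0.04656909]), 'moment': array([0.01171532, 0.0034852 , 0.03366735]), 'finger_force': 0.0, 'grip_width': 0.4540344848685342}
```

View pics/w1.png

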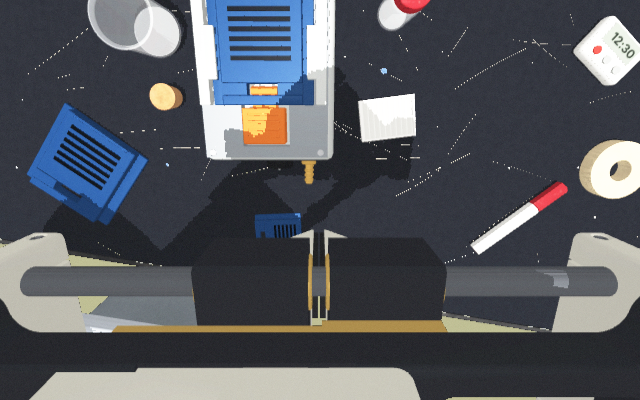

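The wrist view shows the tab at about x 242–288, y 107–145, with the nose at (263,90) and the case front edge near y=158. Part of the tab is in shadow. The jaws show at (320,240).

Run:
```python
from plant import *
from h import *
c=dict(np.load("w1.npz"))
k,ct,b=blob(c,(3,120,60),(22,255,255),(230,103,300,150))
P=np.array([onz(c,p,111) for p in b]);print(b.round(1),onz(c,ct,111),P.round(1),np.linalg.norm(np.diff(P,axis=0),axis=1),[np.arctan2(*(P[i+1]-P[i])[[1,0]]) for i in range(3)])
k,cc,b=blob(c,*BL,(195,0,335,106));k=k.reshape(-1,2)
print("blue lower rows",k[:,1].max(), k[k[:,1]>95][:,0].min(),k[k[:,1]>95][:,0].max())
# yaw from left and right flange edges / front corners
f=k[k[:,1]>98];L=f[f[:,0].argmin()];R=f[f[:,0].argmax()];p,q=onz(c,L,104),onz(c,R,104);print(L,R,p,q,np.linalg.norm(q-p),np.arctan2(*(q-p)[[1,0]])+np.pi/2)
o=get_obs();d=onz(c,ct,111)[:2]-o["tool_pos"][:2];y=o["tcp_rot"][2]
print(d,"tx",(d[0]*np.cos(y)+d[1]*np.sin(y))/800,"ty",(d[0]*np.sin(y)-d[1]*np.cos(y))/800)
```

```text
[[242. 105.]
 [286. 105.]
 [286. 143.]
 [242. 143.]] [ 484.63508821 -159.08644943  111.        ] [[ 496.4 -139.3  111. ]
 [ 503.  -174.7  111. ]
 [ 472.5 -179.5  111. ]
 [ 465.7 -143.   111. ]] [36.04559415 30.85521794 37.20282559] [np.float64(-1.386275583552663), np.float64(-2.9847135204553394), np.float64(1.7554393206143521)]
blue lower rows 104 214 313
[215  99] [313 104] [ 496.78745562 -114.89744143  104.        ] [ 507.87611155 -196.17272999  104.        ] 82.02823185086606 0.1355961065370206
[52.32172587 56.11321065] tx 0.07708748818345346 ty -0.05705079526794068
```

```bash
python3 -m inch '[0,0,0,0.024,-0.019,0,1, 0,0,0,0.024,-0.019,0,1, 0,0,0,0.025,-0.019,0,1, 0,0,0,0,0,0.045,1, 0,0,0,0,0,0.045,1, 0,0,0,0,0,0.045,1, 0,0,0,0,0,0,1, 0,0,0,0,0,0,1, 0,0,0,0,0,0,1]'
python3 - <<'E'
from plant import *
from h import *
im=[]
for n in("wrist","side"):
    c=capture(n);a=c["image"];im.append(a if n=="wrist" else cv2.resize(a[130:230,250:410],(640,400),interpolation=cv2.INTER_CUBIC))
cv2.imwrite("pics/w2.png",cv2.resize(np.vstack(im),(480,600))[:,:,::-1])
E
```

```text
time: 2.15
tool_pos: [482.6, -160.5, 131.4]
tcp_rot: [3.14, -0.002, 0.182]
contact_force: [-0.2, -0.1, 0.9]
grip_width: 0.4
finger_force: 0.0
```

View pics/w2.png

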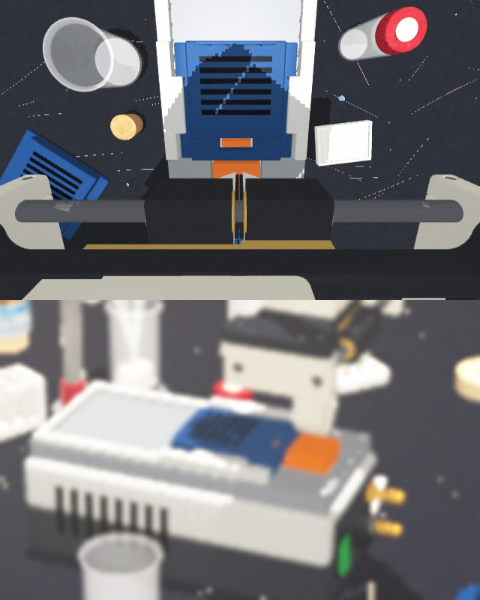

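The wrist view shows the jaws (237,178) centred on the tab (236,170), with the cover seated straight ahead. The side view shows the tip hovering over the tab. Now I'll press gently.

```bash
python3 -m inch '[0,0,0,0,0,0.004,1, 0,0,0,0,0,0.004,1, 0,0,0,0,0,0.004,1, 0,0,0,0,0,0.003,1, 0,0,0,0,0,0,1, 0,0,0,0,0,0,1]'
python3 -m inch '[0,0,0,0,0,0.003,1, 0,0,0,0,0,0.002,1, 0,0,0,0,0,0,1, 0,0,0,0,0,0,1]'
```

```text
time: 2.75
tool_pos: [482.3, -159.4, 118.1]
tcp_rot: [3.141, -0.001, 0.184]
contact_force: [-0.7, -1.2, 4.6]
grip_width: 0.5
finger_force: 2.2
time: 3.08
tool_pos: [482.3, -159.4, 114.2]
tcp_rot: [3.141, -0.001, 0.184]
contact_force: [-0.5, -1.5, 6.8]
grip_width: 0.5
finger_force: 3.1
```

```bash
python3 -m inch '[0,0,0,0.003,0,0,1, 0,0,0,0.003,0,0,1, 0,0,0,0.003,0,0,1, 0,0,0,0.003,0,0,1, 0,0,0,0.002,0,0,1, 0,0,0,0,0,0,1]'
```

```text
time: 3.58
tool_pos: [492.0, -156.9, 113.8]
tcp_rot: [-3.141, 0.003, 0.184]
contact_force: [-4.3, -1.1, 5.9]
grip_width: 0.6
finger_force: 3.3
```

```bash
python3 -m inch '[0,0,0,0.002,0,0,1, 0,0,0,0.002,0,0,1, 0,0,0,0.002,0,0,1, 0,0,0,0,0,0,1]'
```

```text
time: 3.92
tool_pos: [496.6, -156.0, 113.8]
tcp_rot: [-3.141, 0.003, 0.184]
contact_force: [-4.4, -0.9, 5.7]
grip_width: 0.1
finger_force: 3.3
```

Run:
```python
from plant import *
from h import *
im=[]
for n in("wrist","side"):
    c=capture(n);a=c["image"];im.append(a if n=="wrist" else cv2.resize(a[130:230,250:410],(640,400),interpolation=cv2.INTER_CUBIC))
cv2.imwrite("pics/w3.png",cv2.resize(np.vstack(im),(480,600))[:,:,::-1])
```

```text
(no output)
```

View pics/w3.png

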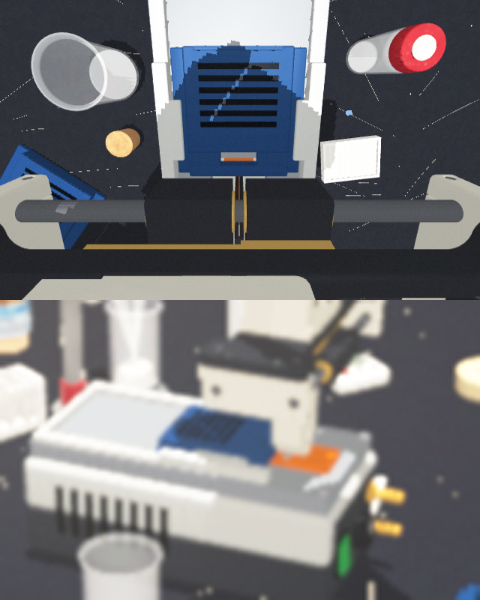

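The wrist view shows the cover moved back, its rear edge at y=47, with the nose still low in the slot at (238,159). In the side view the finger is flush on the cover's front face and the tab is down, so I'll continue the push.

```bash
python3 -m inch '[0,0,0,0.003,0,0,1, 0,0,0,0.003,0,0,1, 0,0,0,0.003,0,0,1, 0,0,0,0.003,0,0,1, 0,0,0,0.003,0,0,1, 0,0,0,0.003,0,0,1, 0,0,0,0.003,0,0,1, 0,0,0,0.003,0,0,1, 0,0,0,0.003,0,0,1, 0,0,0,0.003,0,0,1]'
```

```text
time: 4.85
tool_pos: [521.5, -151.7, 113.6]
tcp_rot: [-3.141, 0.0, 0.184]
contact_force: [-1.4, -1.1, -0.0]
grip_width: 0.3
finger_force: 0.5
```

```bash
python3 -m inch '[0,0,0,0.003,0,0,1, 0,0,0,0.003,0,0,1, 0,0,0,0.003,0,0,1, 0,0,0,0.003,0,0,1, 0,0,0,0.003,0,0,1, 0,0,0,0.003,0,0,1, 0,0,0,0.003,0,0,1, 0,0,0,0.003,0,0,1, 0,0,0,0.003,0,0,1, 0,0,0,0.003,0,0,1]'
python3 -m inch '[0,0,0,0.003,0,0,1, 0,0,0,0.003,0,0,1, 0,0,0,0.003,0,0,1, 0,0,0,0.003,0,0,1, 0,0,0,0.003,0,0,1, 0,0,0,0.003,0,0,1, 0,0,0,0.003,0,0,1, 0,0,0,0.002,0,0,1, 0,0,0,0.001,0,0,1, 0,0,0,0,0,0,1]'
```

```text
time: 5.68
tool_pos: [545.2, -147.4, 113.7]
tcp_rot: [3.141, -0.0, 0.184]
contact_force: [-0.0, 0.7, -0.4]
grip_width: 0.3
finger_force: 0.2
time: 6.52
tool_pos: [564.0, -143.9, 113.7]
tcp_rot: [3.141, -0.0, 0.184]
contact_force: [-0.5, 0.1, -0.1]
grip_width: 0.3
finger_force: 0.0
```

```bash
python3 -m inch '[0,0,0,0.002,0,0,1, 0,0,0,0.002,0,0,1, 0,0,0,0.002,0,0,1, 0,0,0,0.001,0,0,1, 0,0,0,0,0,0,1, 0,0,0,-0.006,0,0,1, 0,0,0,-0.006,0,-0.01,1, 0,0,0,-0.02,0,-0.03,1, 0,0,0,-0.03,0,-0.035,1]'
python3 -m inch '[0,0,0,-0.04,0,-0.03,1, 0,0,0,-0.04,0,-0.02,1, 0,0,0,-0.04,0,-0.01,1, 0,0,0,-0.04,0,0,1, 0,0,0,-0.02,0,0,1, 0,0,0,0,0,0,1, 0,0,0,0,0,0,1, 0,0,0,0,0,0,1]'
python3 - <<'E'
from plant import *
from h import *
im=[]
for n in("wrist","top"):
    c=capture(n);np.savez(n+"4.npz",**c);a=c["image"];im.append(a if n=="wrist" else cv2.resize(a[110:235,285:485],(640,400),interpolation=cv2.INTER_CUBIC))
cv2.imwrite("pics/w4.png",cv2.resize(np.vstack(im),(480,600))[:,:,::-1])
E
```

```text
time: 7.27
tool_pos: [519.7, -151.5, 173.2]
tcp_rot: [-3.14, 0.002, 0.185]
contact_force: [-0.1, -0.4, 0.8]
grip_width: 0.0
finger_force: 0.0
time: 7.93
tool_pos: [379.6, -178.5, 222.2]
tcp_rot: [3.141, -0.001, 0.183]
contact_force: [0.8, -1.3, 0.0]
grip_width: 0.5
finger_force: 0.0
```

View pics/w4.png

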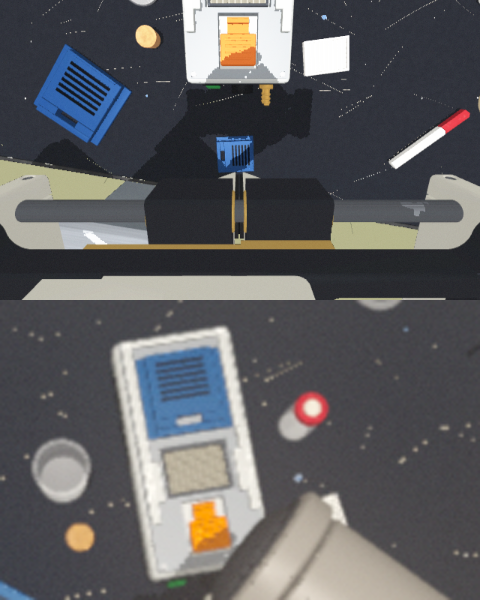

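The top view shows the filter fully open, at (197,470). The cover lies on the rear deck at (183,392), clear of the rear kerb, and the tab is back up. I'll check the travel in numbers.

Run:
```python
from h import *
c=dict(np.load("top4.npz"))
k,cc,b=blob(c,*BL,(325,115,400,206));p=onz(c,cc,108)
Q=np.array([onz(c,q,108) for q in b]);d=p-np.array([539,-148.4,108]);print(p,d,np.hypot(*d[:2]),np.linalg.norm(np.diff(Q,axis=0),axis=1),[np.arctan2(*(Q[i+1]-Q[i])[[1,0]]) for i in range(2)])
a=dict(np.load("w1.npz"));w=dict(np.load("wrist4.npz"))
_,ct,bt=blob(w,(3,120,60),(22,255,255),(285,50,350,92));print(bt,onz(w,ct,111))
```

```text
[ 621.56722266 -133.41451588  108.        ] [82.56722266 14.98548412  0.        ] 83.91609494913929 [79.86356652 79.18445307 78.78078517] [np.float64(-1.3724397449488437), np.float64(-2.975554362606205)]
[[294.  50.]
 [340.  50.]
 [340.  87.]
 [294.  87.]] [ 480.74981465 -158.95944068  111.        ]
```

Travel is about 82 mm, inside the 72–95 mm window. The cover is straight, the tab is up, and nothing is in contact.

```bash
python3 -c "
from plant import *
print(close_job())"
```

```text
the job is handed in; nothing more can be done
None
```

The job is handed in: the cover was pushed back about 82 mm with the tab held down and lies flat on the rear deck, the filter is fully open, the tab has sprung back up, and the arm never went near the fresh filter, beaker, vial or stopper.

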